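# Index the carousel under the nozzle and drop its latch bar

## Task

The small carousel has been left between two stations, so its beaker is not under the nozzle. Lift the latch bar by its white ball knob, swing the table round with it over the low cheek of the keeper until the table clicks into the station where the bar lies over the notch and the beaker is under the nozzle, and let the bar drop fully down into the notch. Do not push against the clear cover above it, and leave the white bottle and the timer round about where they stand.

Things in the scene. Friction and masses are not known exactly. Their poses are not given: they have to be found in the camera images.
- index_base: Carousel base, grey plate 345 x 240 x 12 mm, fixed to the worktop; place and yaw vary. Origin on the worktop under the vertical axis of the turning table (aluminium disc, radius 115 mm, top at z 47 mm). Its -x points to the keeper, roughly to the robot's right; +y roughly towards the robot; z up. All the other carousel parts are mounted on it.
- notch (a point): Centre of the floor of the 20 mm wide notch between the keeper's two steel cheeks, at (-130, 0, 68) mm in the base's frame. The bar lies in it with its underside at z 70 mm. The keeper is 16 mm thick along x; the notch is open above and along x.
- cheek_low_top (a point): Middle of the top of the keeper's low cheek, z 88 mm: 12 mm wide (base y 10 to 22 mm). The bar must be lifted over it.
- cheek_tall_top (a point): Middle of the top of the keeper's tall cheek, z 125 mm: 12 mm wide (base y -22 to -10 mm). It stops the bar beyond the notch.
- index_table (a joint): Table angle (rad). 0 = at the station: bar over the notch, beaker under the nozzle. Positive = clockwise from above: the knob stands at this angle from the base's -x towards its +y. Starts at 0.3 to 0.7 and stays where left. A spring detent resists from 0.2 (about 3 N at the knob) and pulls in below about 0.06. With the bar down, the low cheek stops it at 0.215.
- latch_bar (a joint): Latch bar angle (rad): 0 = level, down on its own stop; positive = knob end lifted, up to 0.9. Falls back by its own weight (about 0.17 kg) when let go. It clears the low cheek from about 0.26 and is stopped by the tall cheek up to 0.6, so 0.36 is a good lift.
- knob (a point): Centre of the white ball knob, 32 mm diameter, at the end of the steel bar (12 mm wide, 10 mm high). Bar down: 185 mm from the table's axis and 75 mm above the worktop. The bar's pivot is 50 mm from the axis at the same height: lifted by a, the knob is 50 + 135 cos(a) mm from the axis and 75 + 135 sin(a) mm high. 47 mm are free between its centre and the keeper.
- cover: Clear round plate with thin steel rim, radius 184 mm about the table's axis, underside 240 mm above the worktop, on a grey post behind. It reaches over the knob, so an upright gripper strikes it: reach in under its edge with the tool leaning outwards from the table's axis, 30 to 45 degrees from vertical. Same origin as the base.
- beaker_mid (a point): Centre of the underside of the small glass beaker (58 mm wide, 70 mm high), fixed on the table opposite the bar, 80 mm from the axis.
- nozzle_tip (a point): Tip of the nozzle that hangs from the cover, 80 mm from the axis on the base's +x side, 160 mm above the worktop.
- bottle_white: White plastic bottle with a blue cap, 68 mm wide, 152 mm high, standing near the front, right of the middle; bystander. Origin at the centre of its underside.
- timer: Pale lab timer, 62 x 66 x 19 mm, lying right of the carousel; bystander. Origin at the centre of its underside.

How it is judged:
By the outcome, as a careful person would: the job done as asked, in the order asked, and still so for the second after the job is handed in, with the robot touching nothing.
It also fails if it takes over 45 s, if anything falls off the work surface, if the arm or the gripper's body presses on something with over 40 N, if the wrist force passes 120 N, or if a joint passes its speed limit or range.

## Robot

A 6-joint arm with a two-finger parallel gripper is mounted at the origin on a cart in front of the work surface, level with it; the furniture and walls round the work are solid. World frame = base frame: x ahead of the robot, y to its left, z up, the work surface at z = 0. Lengths are in mm, angles in rad, forces in N, time in s.
With the tool pointing down it reaches from about 350 to 875 mm from the base axis. Payload 4.2 kg.
Tool frame: the origin (TCP) lies between the finger pads; the fingertips stand 14 mm ahead of it and the grasp point (between the pads) lies 5 mm behind it; z points along the fingers, y is the line along which they close (so a half turn about z gives the same grasp; the last joint's range is limited). The gripper opens to 85 mm and grips with 20 to 120 N. Pads are 22 mm wide; open, the fingers measure 114 mm over their backs; the gripper's body (76 mm by 85 mm) begins 54 mm behind the grasp point. The pads swing forward as they close: fully open they stand 13 mm farther back than shut.
Start: joints at [1.533, 0.385, 0.008, 0, -1.194, -0.259], TCP at [182.756, 597.662, 211.112] pointing down, gripper open.
Joint ranges: [-3.14, 3.14], [-1.21, 2.06], [-1.07, 1.41], [-3.16, 2.05], [-2.99, -0.16], [-3.1, 3.1]. Speed limits (rad/s): [2.79, 2.79, 3.14, 3.14, 3.14, 3.14].

## Interface

Orientations are given as a unit quaternion [x, y, z, w].
In Python, from bench import * gives the robot as it stands.
- The arm moves only by the tool carry_out, never from a script. Its argument "motion" is a list of rows, each a list of 7 numbers: the turn, a rotation vector about the tool's x, y, z in rad, then the shift along the tool's x, y, z in mm, then the opening, from -1 (shut) to 1 (fully open), so that 0 is half open. A call has 1 to 5 rows; each row is the pose to reach, as a shift and turn from the pose commanded when the call began, along the tool's axes at that moment; what a row does not reach only later rows make up. A row lasts 1/8 s, in which the tool goes at most 62.5 mm and 10.7 degrees, less where a joint would pass 70% of its speed; a pose out of reach is approached as far as the arm can. A call with a gripper value outside its range is refused whole. The fingers move at their own pace and stop on an object; the grip force is fixed at half the most. Time passes only in rows, so rows that repeat a pose let the fingers close. It gives the time, the measured TCP pose, the force, the opening and the grip force at its end, in the units of the state.
- read_state(): the state, without advancing time (a new reading comes with each control period).
- get_image(name): name is "scene" or "top" or "wrist"; returns a dict with "color" (480x640x3 uint8, blue, green, red), "mtx" (3x3 intrinsics, pixels), "k1" (the pictures are not rectified: a ray, as slopes to the right and down, at radius r is drawn at 1 + k1 r^2 times it, then the intrinsics apply), "position" and "orientation" of the camera in the world. Camera axes: x right, y down, z forward; pixel columns grow to the right and rows downward; lengths in mm; the calibration is good to about 2 mm. A picture is of the moment at which its call begins. There is no depth.
- job_done(): hands the job in; it is judged then, once.
The state is a dict: "clock": time; "joints": joint angles; "joint_vel": joint speeds; "joint_efforts": joint torques, N m; "position": TCP position; "ee_rot": TCP orientation; "contact_force": force on the tool from outside, world axes, zero at the start; "wrist_torque": the same for the moment, N m; "gripper_width": finger opening in mm; "grasp_force": force on a finger pad.
Only numpy, scipy, OpenCV 4.12 (cv2) and the standard library are available. Lean on these libraries where they do the work, as an engineer would, in place of code of your own. Each camera call takes 0.05 s, during which the arm holds its last target. There are 200 camera calls.

## Working session

There is one attempt and no reset: what is moved stays moved. The work goes in short steps, Python scripts to look and compute and a tool call to move; the robot and the scene stay as the last step left them, time stands still between calls to the robot, and variables do not carry over. Pictures are saved under pics/ and viewed, at most 11 in all, crops included, and the job is handed in when it is done.

Besides the shell and the picture viewer there is one more tool, called after "Emit:" as name([rows], argument=value, ...), one row to a line, values as JSON. carry_out: Moves the arm, as the interface text tells. Its arguments: {"type":"object","properties":{"motion":{"type":"array"}},"required":["motion"]}

```bash
mkdir -p pics; python3 - <<'E'
from bench import *
import cv2,pickle
s=read_state();print(s['position'],s['ee_rot'],s['clock'])
d={}
for n in("scene","top","wrist"):
    g=get_image(n);d[n]=g;print(n,g['mtx'].tolist(),g['k1'],g['position'],g['orientation']);cv2.imwrite(f'pics/{n}0.png',g['color'])
pickle.dump(d,open('d0.pkl','wb'))
E
```

```text
[182.60106863 597.0789722  210.01725697] [ 9.88992113e-01 -1.47964251e-01 -1.12560253e-04  1.08083044e-03] 0.0
scene [[616.0797269344338, 0.0, 314.6411462659731], [0.0, 616.0797269344338, 231.4788886172068], [0.0, 0.0, 1.0]] -0.1633989686105499 [1086.97401065 -818.3582015  1437.91414054] [ 0.9071355   0.27569816 -0.08722531 -0.30575719]
top [[437.50162570223495, 0.0, 317.7997694454831], [0.0, 437.50162570223495, 234.4861264544945], [0.0, 0.0, 1.0]] -0.0058959629028280764 [-45.12743901   4.35212372 861.31524077] [ 0.69278101 -0.64108291  0.22063336 -0.24573991]
wrist [[357.5363068193208, 0.0, 320.85948276560464], [0.0, 357.5363068193208, 241.32709668406494], [0.0, 0.0, 1.0]] -0.01732270197100026 [246.75658857 578.09592217 373.77201539] [-0.58919607  0.79688709  0.10645645 -0.0805356 ]
```

View pics/scene0.png

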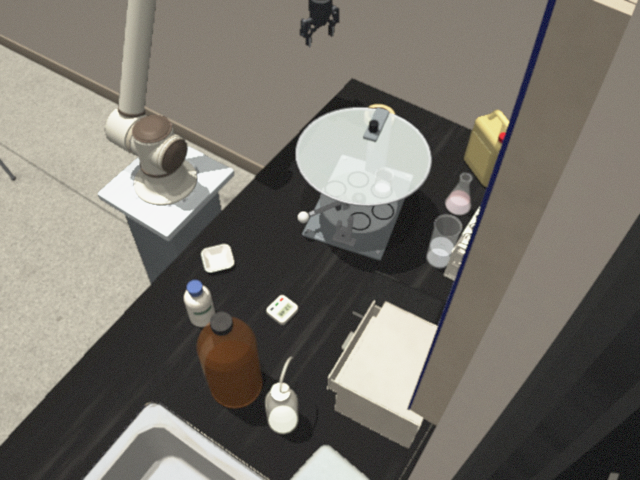

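View pics/top0.png

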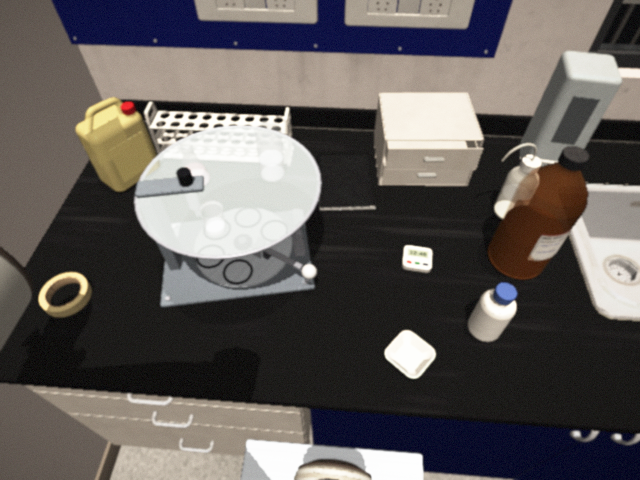

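```bash
cat >h.py <<'E'
import numpy as np,cv2
from scipy.spatial.transform import Rotation as R
def ray(g,uv):
    uv=np.array(uv,float).reshape(-1,2);K=g['mtx'];d=(uv-[K[0,2],K[1,2]])/[K[0,0],K[1,1]]
    u=d.copy()
    for _ in range(20): u=d/(1+g['k1']*(u**2).sum(1,keepdims=True))
    v=np.c_[u,np.ones(len(u))]@R.from_quat(g['orientation']).as_matrix().T
    return np.array(g['position']),v/np.linalg.norm(v,axis=1,keepdims=True)
def plane(g,uv,z):
    o,v=ray(g,uv);return o+v*((z-o[2])/v[:,2])[:,None]
def tri(obs):
    A=0;b=0;L=[]
    for g,uv in obs:
        o,v=ray(g,uv);M=np.eye(3)-np.outer(v[0],v[0]);A=A+M;b=b+M@o;L.append((M,o))
    p=np.linalg.solve(A,b);return p,[np.linalg.norm(M@(p-o)) for M,o in L]
def project(g,P):
    q=(np.array(P,float).reshape(-1,3)-g['position'])@R.from_quat(g['orientation']).as_matrix()
    u=q[:,:2]/q[:,2:];u=u*(1+g['k1']*(u**2).sum(1,keepdims=True));return u*[g['mtx'][0,0],g['mtx'][1,1]]+g['mtx'][:2,2]
def circ(P):
    A=np.c_[2*P[:,:2],np.ones(len(P))];c=np.linalg.lstsq(A,(P[:,:2]**2).sum(1),rcond=None)[0]
    return c[:2],np.sqrt(c[2]+c[0]**2+c[1]**2)
E
python3 - <<'E'
from h import *;import pickle
d=pickle.load(open('d0.pkl','rb'))
def blob(n,x,y,r=14,t=190):
    im=d[n]['color'];m=np.zeros(im.shape[:2],np.uint8);m[y-r:y+r,x-r:x+r]=(im[y-r:y+r,x-r:x+r].min(2)>t)*255
    k,l,st,c=cv2.connectedComponentsWithStats(m);i=1+np.argmax(st[1:,4]);print(n,c[i],st[i]);return c[i]
a=blob('scene',303,217);b=blob('top',309,271)
print('knob',tri([(d['scene'],a),(d['top'],b)]))
c1=d['top']['color'][110:320,120:340];cv2.imwrite('pics/a.png',cv2.resize(c1,None,fx=3.6,fy=2.8,interpolation=cv2.INTER_CUBIC)[:600,:800])
c2=d['scene']['color'][95:265,285:445];cv2.imwrite('pics/b.png',cv2.resize(c2,None,fx=3.5,fy=3.5,interpolation=cv2.INTER_CUBIC))
E
```

```text
scene [302.55       215.41666667] [298 212  10   8  60]
top [308.54482759 270.4       ] [302 264  14  14 145]
knob (array([472.69444332,  72.0934736 ,  82.71544149]), [np.float64(1.6462334813455262), np.float64(1.6462334813453723)])
```

View pics/a.png

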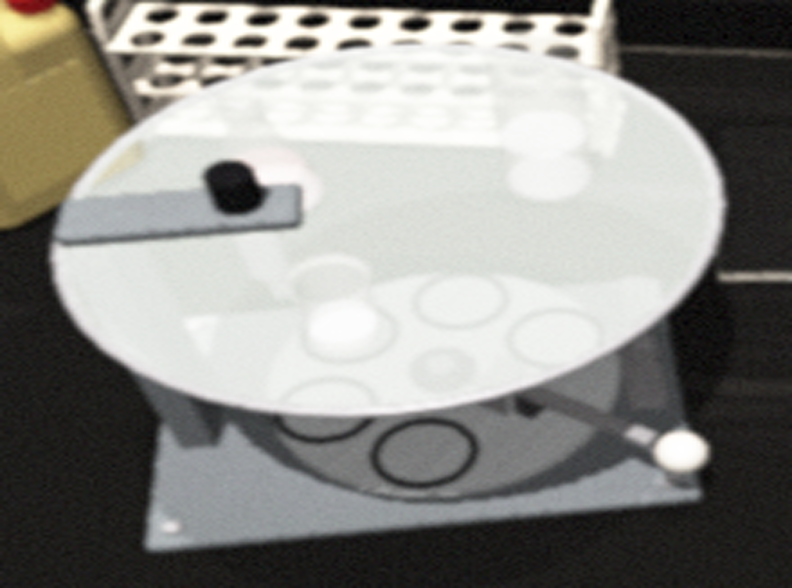

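View pics/b.png

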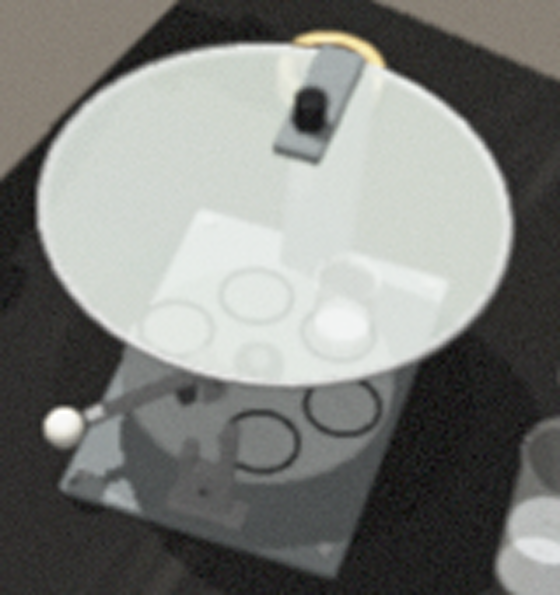

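```bash
python3 - <<'E'
from h import *;import pickle
d=pickle.load(open('d0.pkl','rb'));T=d['top'];S=d['scene']
A=lambda p:np.array(p)/[3.6,2.8]+[120,110]
B=lambda p:np.array(p)/3.5+[285,95]
ra=A([(52,240),(725,205),(345,413),(600,352),(100,335),(470,48),(660,100),(150,125)])
rb=B([(37,195),(512,225),(290,385),(250,44),(120,325),(430,345),(460,120)])
for g,p in((T,ra),(S,rb)):
    for z in(235,242,250): print('rim',z,circ(plane(g,p,z)))
print('base corners top',plane(T,A([(147,550),(702,497)]),12))
print('base corners scene',plane(S,B([(62,488),(335,577),(447,280),(200,212)]),12))
print('hubs',plane(T,A([(445,370)]),55),plane(S,B([(260,358)]),55))
def blob(g,x,y,r,t):
    im=g['color'];s=im[y-r:y+r,x-r:x+r].min(2)>t
    yy,xx=np.nonzero(s);c=np.array([xx.mean()+x-r,yy.mean()+y-r]);(q,w,_)=cv2.minAreaRect(np.c_[xx,yy].astype(np.float32));print(c,len(xx),q+np.array([x-r,y-r]));return q+np.array([x-r,y-r])
for t in(110,140,160):
    a=blob(S,302,216,9,t);b=blob(T,309,271,10,t);print(tri([(S,a),(T,b)]))
E
```

```text
rim 235 (array([571.04934727, 238.76632521]), np.float64(184.16270654193434))
rim 242 (array([564.16265951, 236.14639948]), np.float64(182.10441566557589))
rim 250 (array([556.29215921, 233.15219866]), np.float64(179.7520832354523))
rim 235 (array([555.36953916, 245.4832417 ]), np.float64(182.83680515652327))
rim 242 (array([558.4630528 , 239.29253377]), np.float64(181.77284091089115))
rim 250 (array([561.99849696, 232.217439  ]), np.float64(180.5568817730245))
base corners top [[401.61427213 395.8025697   12.        ]
 [475.70740602  60.85809427  12.        ]]
base corners scene [[480.16564024  58.93238431  12.        ]
 [712.2150736  107.91600232  12.        ]
 [635.02779331 445.04923999  12.        ]
 [406.86865297 391.00843252  12.        ]]
hubs [[559.66919441 234.30622091  55.        ]] [[559.47740997 238.51105582  55.        ]]
[304.19230769 216.88461538] 130 [303.5 217.5]
[307.        271.3372549] 255 [307.5 271. ]
(array([475.71973447,  73.95513404,  74.50889249]), [np.float64(2.761655063458473), np.float64(2.7616550634585315)])
[303.75757576 216.37373737] 99 [304.  217.5]
[307.23671498 270.95169082] 207 [307.  271.5]
(array([475.91710233,  75.48764316,  72.61023868]), [np.float64(2.294894130431129), np.float64(2.2948941304310764)])
[302.73333333 215.68      ] 75 [304. 216.]
[308.06547619 270.55357143] 168 [307.68258286 270.45786667]
(array([475.35233183,  74.7010357 ,  78.78277648]), [np.float64(1.154540367939807), np.float64(1.1545403679397872)])
```

```bash
cat >plan.py <<'E'
from h import *
from bench import *
import pickle
AX=np.array([560.5,237.]);PHI0=-1.353
def rot(phi,lean):
    r=np.array([np.cos(phi),np.sin(phi),0]);z=-np.sin(lean)*r-np.cos(lean)*np.array([0,0,1.]);y=np.array([np.sin(phi),-np.cos(phi),0])
    return R.from_matrix(np.c_[np.cross(y,z),y,z])
def knob(q,a): # world knob for table angle q, bar angle a
    p=PHI0-q;r=50+135*np.cos(a);return np.array([AX[0]+r*np.cos(p),AX[1]+r*np.sin(p),75+135*np.sin(a)])
def delta(pos,Rt,s=None):
    s=s or read_state();R0=R.from_quat(s['ee_rot']);rv=(R0.inv()*Rt).as_rotvec();sh=R0.inv().apply(np.array(pos)-s['position'])
    print('turn',rv.round(3),'shift',sh.round(1),'rows',max(np.degrees(np.linalg.norm(rv))/10.7,np.linalg.norm(sh)/62.5).round(1))
def st():
    s=read_state();print('t',s['clock'],'j',np.round(s['joints'],2),'pos',np.round(s['position'],1),'F',np.round(s['contact_force'],1),'w',s['gripper_width'],s['grasp_force']);return s
E
python3 - <<'E'
from plan import *
d=pickle.load(open('d0.pkl','rb'))
print(knob(.70,0)); print('bottle',plane(d['top'],[(486,330)],20),'cap',plane(d['top'],[(505,293)],152),'timer',plane(d['top'],[(418,258)],19))
delta((330,150,330),rot(-2.05,0))
E
```

```text
[474.70945056  73.09459549  75.        ]
bottle [[ 394.26102453 -304.65665144   20.        ]] cap [[ 404.36970851 -303.28224062  152.        ]] timer [[ 570.31859157 -174.74286736   19.        ]]
turn [ 1.000e-03 -2.000e-03  1.753e+00] shift [ 271.8  384.7 -119.1] rows 9.4
```

Emit:
carry_out([
  [0, 0, 0.18, 15, 40, -50, 1],
  [0, 0, 0.36, 60, 85, -100, 1],
  [0, 0, 0.54, 115, 140, -119, 1],
  [0, 0, 0.72, 150, 190, -119, 1],
  [0, 0, 0.9, 180, 240, -119, 1],
])

```text
clock: 0.78
position: [276.6, 342.3, 329.1]
ee_rot: [0.825, -0.566, -0.0, -0.0]
contact_force: [0.6, -0.1, 0.1]
gripper_width: 85.3
grasp_force: 0.0
```

```bash
python3 - <<'E'
from plan import *
st();delta((330,150,330),rot(-2.05,0.0))
E
```

```text
t 0.775 j [ 1.26 -0.01 -0.2   0.   -1.38 -0.89] pos [276.6 342.3 329.1] F [ 0.6 -0.1  0.1] w 85.32740256820226 0.0
turn [-0.     0.001  0.847] shift [198.6  19.4  -1. ] rows 4.5
```

Emit:
carry_out([
  [0, 0, 0.17, 40, 4, 0, 1],
  [0, 0, 0.34, 80, 8, 0, 1],
  [0, 0, 0.51, 120, 12, 0, 1],
  [0, 0, 0.68, 160, 16, 0, 1],
  [0, 0, 0.85, 199, 19, 0, 1],
])

```text
clock: 1.4
position: [331.0, 150.4, 328.7]
ee_rot: [-0.518, 0.855, 0.0, 0.0]
contact_force: [0.2, 0.0, 1.1]
gripper_width: 85.5
grasp_force: 0.0
```

```bash
python3 - <<'E'
from plan import *
st();Rt=rot(-2.05,np.radians(38));z=Rt.as_matrix()[:,2]
print(knob(.7,0)-130*z);delta(knob(.7,0)-130*z,Rt)
E
```

```text
t 1.4 j [ 0.88 -0.16 -0.33 -0.   -1.4  -1.36] pos [331.  150.4 328.7] F [0.2 0.  1.1] w 85.48669018847657 0.0
[437.80704042   2.07366824 177.44139797]
turn [-0.001 -0.663 -0.002] shift [  82.1 -163.4  151.2] rows 3.8
```

Emit:
carry_out([
  [0, -0.17, 0, 30, -55, 10, 1],
  [0, -0.34, 0, 60, -105, 30, 1],
  [0, -0.5, 0, 80, -150, 70, 1],
  [0, -0.66, 0, 82, -163, 120, 1],
  [0, -0.66, 0, 82, -163, 151, 1],
])

```text
clock: 2.02
position: [435.6, 8.4, 193.5]
ee_rot: [-0.495, 0.809, 0.166, 0.27]
contact_force: [0.3, -0.6, -0.7]
gripper_width: 85.3
grasp_force: 0.0
```

```bash
python3 - <<'E'
from plan import *
s=st();Rt=rot(-2.05,np.radians(38));z=Rt.as_matrix()[:,2]
g=get_image('wrist');cv2.imwrite('pics/w1.png',g['color']);pickle.dump(g,open('w1.pkl','wb'))
print(project(g,knob(.7,0)))
E
```

```text
t 2.025 j [-0.12  0.05 -0.39 -0.73 -1.01  0.01] pos [435.6   8.4 193.5] F [ 0.3 -0.6 -0.7] w 85.31883267994685 0.0
[[314.4998478  210.24926139]]
```

View pics/w1.png

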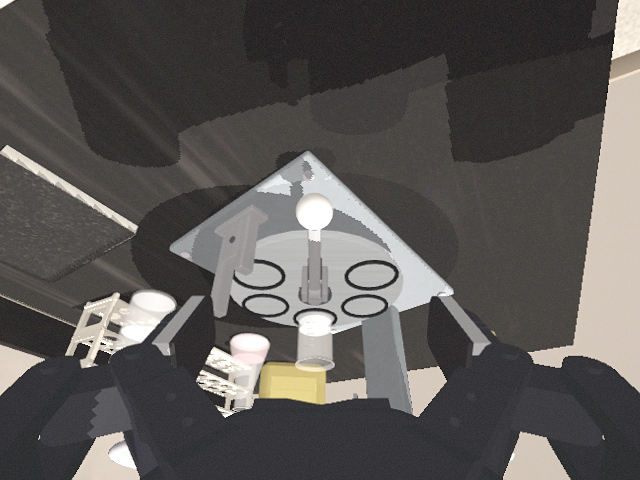

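```bash
python3 - <<'E'
from plan import *
d=pickle.load(open('d0.pkl','rb'));g=pickle.load(open('w1.pkl','rb'))
m=(g['color'].min(2)>120).astype(np.uint8);m[:185]=0;m[240:]=0;m[:,:290]=0;m[:,340:]=0
c=max(cv2.findContours(m,0,2)[0],key=cv2.contourArea);(u,r)=cv2.minEnclosingCircle(c);print(u,r,cv2.boundingRect(c))
print(tri([(g,u),(d['top'],(307.5,271))]),tri([(g,u),(d['top'],(307.5,271)),(d['scene'],(303.7,217))]))
print(plane(g,[(170,248),(307,153),(453,293)],12))
# table angle via line of bar in wrist view
print(plane(g,[u],75), 'keeper edges', plane(g,[(240,228)],75))
Rt=rot(-2.05,np.radians(38));z=Rt.as_matrix()[:,2]
delta(knob(.7,0)+5*z,Rt)
E
```

```text
(314.5, 212.0) 36.458980560302734 (290, 185, 50, 55)
(array([476.89620916,  76.24537513,  74.24376471]), [np.float64(0.6841449184470138), np.float64(0.6841449184470172)]) (array([475.44808548,  74.43192566,  75.56804009]), [np.float64(0.05905302087413068), np.float64(2.101180632389508), np.float64(2.1455684895537215)])
[[703.92761968 111.22270266  12.        ]
 [476.29520153  59.77628171  12.        ]
 [404.97833079 394.91735009  12.        ]]
[[475.74651945  75.05745396  75.        ]] keeper edges [[546.18167714  63.03826228  75.        ]]
turn [ 0.015 -0.021 -0.009] shift [  2.2  -9.5 139.7] rows 2.2
```

Emit:
carry_out([
  [0.015, -0.02, -0.01, 1, -9.5, 40, 1],
  [0.015, -0.02, -0.01, 1, -9.5, 80, 1],
  [0.015, -0.02, -0.01, 1, -9.5, 115, 1],
  [0.015, -0.02, -0.01, 1, -9.5, 140, 1],
  [0.015, -0.02, -0.01, 1, -9.5, 140, 1],
])

```text
clock: 2.7
position: [478.4, 80.7, 78.9]
ee_rot: [-0.496, 0.805, 0.166, 0.278]
contact_force: [0.5, -0.7, 1.0]
gripper_width: 85.5
grasp_force: 0.0
```

```bash
python3 - <<'E'
from plan import *
s=st();Rt=rot(-2.05,np.radians(38));z=Rt.as_matrix()[:,2]
delta(np.array([475.3,74.3,75])+5*z,Rt)
g=get_image('wrist');cv2.imwrite('pics/w2.png',g['color'][100:]);pickle.dump(g,open('w1.pkl','wb'))
print(project(g,[475.3,74.3,75])-[0,100])
E
```

```text
t 2.7 j [ 0.01  0.28 -0.44 -0.93 -0.74  0.2 ] pos [478.4  80.7  78.9] F [ 0.5 -0.7  1. ] w 85.45664480209406 0.0
turn [ 0.    -0.004  0.013] shift [ 8.  -0.1  3.8] rows 0.1
[[321.10168201 169.13395784]]
```

View pics/w2.png

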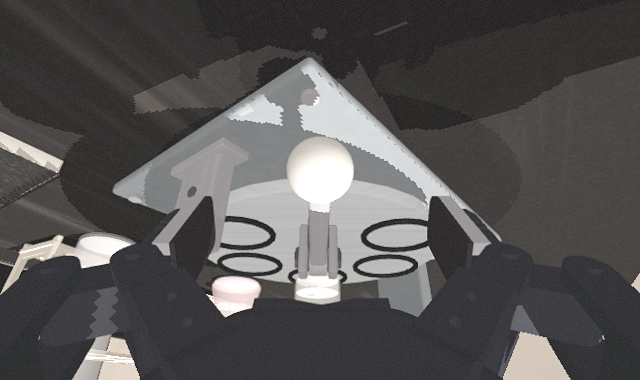

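Emit:
carry_out([
  [0, 0, 0.01, 7.5, 0, 5, 1],
  [0, 0, 0.01, 7.5, 0, 5, 0.3],
  [0, 0, 0.01, 7.5, 0, 5, -0.2],
  [0, 0, 0.01, 7.5, 0, 5, -0.6],
  [0, 0, 0.01, 7.5, 0, 5, -1],
])

```text
clock: 3.38
position: [478.1, 77.3, 71.9]
ee_rot: [-0.492, 0.808, 0.167, 0.279]
contact_force: [-3.5, -0.7, 1.1]
gripper_width: 12.3
grasp_force: 1.7
```

Emit:
carry_out([
  [0, 0, 0, 0, 0, 0, -1],
  [0, 0, 0, 0, 0, 0, -1],
  [0, 0, 0, 0, 0, 0, -1],
])

```text
clock: 3.75
position: [478.7, 76.2, 72.5]
ee_rot: [-0.493, 0.808, 0.165, 0.279]
contact_force: [-2.1, -5.9, 7.1]
gripper_width: 0.1
grasp_force: 4.5
```

```bash
python3 - <<'E'
from plan import *
s=st();Rt=R.from_quat(s['ee_rot']);z=Rt.as_matrix()[:,2];p=np.array(s['position'])-5*z
print('grasp pt',p)
for a in(.12,.24,.38):
    delta(s['position']+knob(.7,a)-knob(.7,0),Rt)
E
```

```text
t 3.75 j [-0.01  0.29 -0.44 -0.94 -0.74  0.22] pos [478.7  76.2  72.5] F [-2.1 -5.9  7.1] w 0.11550559765805667 4.4581156969070435
grasp pt [477.28233593  73.48827123  76.46105097]
turn [0. 0. 0.] shift [-10.7  -0.1 -12.2] rows 0.3
turn [0. 0. 0.] shift [-22.8  -0.3 -23. ] rows 0.5
turn [0. 0. 0.] shift [-38.3  -0.4 -33.6] rows 0.8
```

```bash
python3 - <<'E'
from plan import *
g=get_image('wrist');cv2.imwrite('pics/w3.png',g['color'][100:]);s=get_image('scene');t=get_image('top')
pickle.dump((g,s,t),open('w3.pkl','wb'));st()
E
```

```text
t 3.9 j [-0.01  0.29 -0.44 -0.94 -0.74  0.22] pos [478.7  76.2  72.5] F [-3.1 -4.8  6.8] w 0.588175647549708 4.45320725440979
```

View pics/w3.png

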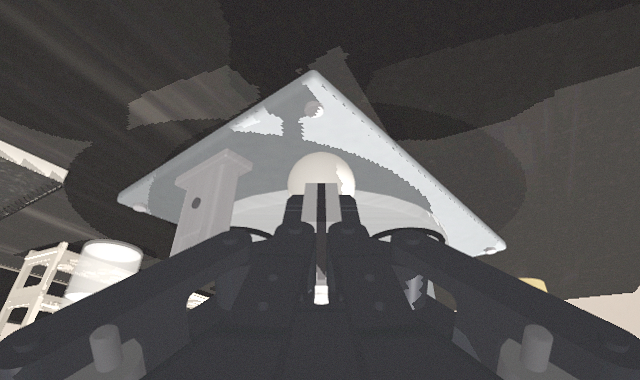

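```bash
python3 - <<'E'
from plan import *
g,S,T=pickle.load(open('w3.pkl','rb'));s=read_state();Rt=R.from_quat(s['ee_rot'])
rc=R.from_quat(g['orientation']);print('cam in tool',Rt.inv().apply(g['position']-s['position']),(Rt.inv()*rc).as_matrix().round(2).tolist())
o,v=ray(g,[(321.5,285.5)]);p=o+v[0]*170;print('knob by size',p,'tool',Rt.inv().apply(p-s['position']))
p=np.array([475.3,74.3,75]);print('knob est tool',Rt.inv().apply(p-s['position']),project(g,p))
# where do the tool points project
for q in((0,0,14),(0,0,0),(11,0,14),(-11,0,14)): print(q,project(g,s['position']+Rt.apply(q)))
w1=pickle.load(open('w1.pkl','rb'));o2,v2=ray(w1,[(320,271)]);print(tri([(g,(321.5,285.5)),(w1,(320,271))]),tri([(g,(321.5,285.5)),(w1,(320,271)),(T,(307.5,271))]))
cv2.imwrite('pics/s3.png',np.hstack([cv2.resize(S['color'][170:270,260:360],None,fx=4,fy=4),cv2.resize(T['color'][220:320,260:360],None,fx=4,fy=4)]))
E
```

```text
cam in tool [  65.87870694   -0.28845199 -163.28280206] [[-0.0, -0.96, -0.26], [1.0, -0.0, 0.0], [-0.0, -0.26, 0.96]]
knob by size [476.39411555  71.96386883  76.28530537] tool [ 1.50405697  0.08793093 -5.9431606 ]
knob est tool [ 1.04314205  2.14464469 -3.97743082] [[325.79579835 284.82561629]]
(0, 0, 14) [[321.23922354 273.72560513]]
(0, 0, 0) [[321.29067171 283.73272569]]
(11, 0, 14) [[321.22946431 253.77150674]]
(-11, 0, 14) [[321.24864587 293.06763464]]
(array([480.61469156,  81.7633315 ,  70.25180733]), [np.float64(0.7877308638921928), np.float64(0.7877308638921948)]) (array([477.87145943,  76.41563045,  73.89301461]), [np.float64(0.782110864266539), np.float64(0.8210342427586325), np.float64(0.060574806429627016)])
```

View pics/s3.png

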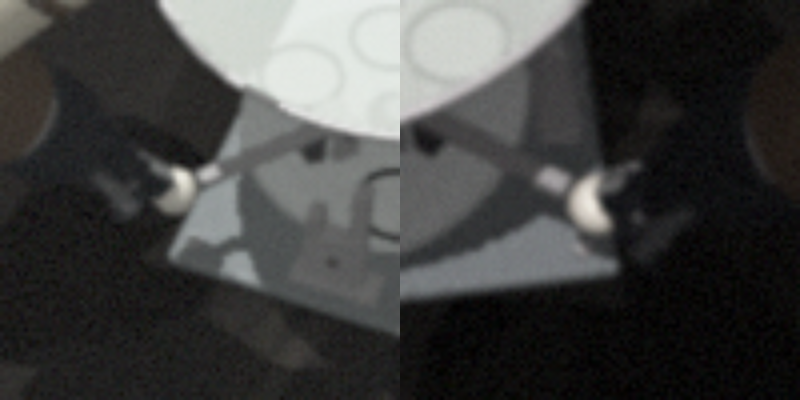

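Emit:
carry_out([
  [0, 0, 0, 0, 0, -6, 1],
  [0, 0, 0, 0, 0, -6, 1],
  [0, 0, 0, 0, 0, -6, 1],
  [0, 0, 0, 0, 0, -6, 1],
  [0, 0, 0, 1, 0, 0, 1],
])

```text
clock: 4.53
position: [477.9, 76.7, 71.0]
ee_rot: [-0.492, 0.808, 0.166, 0.279]
contact_force: [-0.1, 0.1, 1.1]
gripper_width: 85.2
grasp_force: 0.0
```

Emit:
carry_out([
  [0, 0, 0, 0, 0, 10, 1],
  [0, 0, 0, 0, 0, 20, 1],
  [0, 0, 0, 0, 0, 30, 1],
  [0, 0, 0, 0, 0, 38, 1],
  [0, 0, 0, 0, 0, 38, 0.5],
])

```text
clock: 5.15
position: [488.4, 97.6, 40.3]
ee_rot: [-0.492, 0.808, 0.167, 0.278]
contact_force: [-0.5, -0.6, -0.1]
gripper_width: 69.7
grasp_force: 0.0
```

```bash
python3 - <<'E'
from plan import *
s=st();Rt=R.from_quat(s['ee_rot'])
print(Rt.inv().apply(np.array([476.4,73,75.5])-s['position']))
g=get_image('wrist');im=g['color'];cv2.imwrite('pics/w4.png',im[180:420,160:480])
E
```

```text
t 5.15 j [ 0.02  0.36 -0.44 -1.01 -0.68  0.29] pos [488.4  97.6  40.3] F [-0.5 -0.6 -0.1] w 69.65697616014116 0.0
[-3.71262864e-02 -7.75012426e-01 -4.45723776e+01]
```

View pics/w4.png

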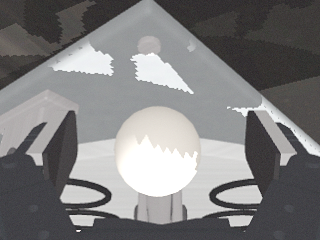

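Emit:
carry_out([
  [0, 0, 0, 0, 0, 0, 0.2],
  [0, 0, 0, 0, 0, 0, -0.1],
  [0, 0, 0, 0, 0, 0, -1],
  [0, 0, 0, 0, 0, 0, -1],
  [0, 0, 0, 0, 0, 0, -1],
])

```text
clock: 5.82
position: [488.8, 96.9, 41.5]
ee_rot: [-0.492, 0.808, 0.166, 0.279]
contact_force: [-2.1, -3.8, 4.6]
gripper_width: 29.6
grasp_force: 58.8
```

```bash
python3 - <<'E'
from plan import *
s=st();Rt=R.from_quat(s['ee_rot']);z=Rt.as_matrix()[:,2];p=np.array(s['position'])-44*z
print('grasp pt',p)
for a in(.12,.24,.38):
    delta(s['position']+knob(.7,a)-knob(.7,0),Rt)
E
```

```text
t 5.825 j [ 0.02  0.36 -0.44 -1.01 -0.69  0.29] pos [488.8  96.9  41.5] F [-2.1 -3.8  4.6] w 29.645915580788113 58.751370906829834
grasp pt [476.13745411  73.02840171  76.18805116]
turn [0. 0. 0.] shift [-10.7  -0.1 -12.2] rows 0.3
turn [0. 0. 0.] shift [-22.8  -0.2 -22.9] rows 0.5
turn [0. 0. 0.] shift [-38.4  -0.3 -33.6] rows 0.8
```

Emit:
carry_out([
  [0, 0, 0, -5, 0, -6, -1],
  [0, 0, 0, -11, 0, -12, -1],
  [0, 0, 0, -17, 0, -18, -1],
  [0, 0, 0, -23, 0, -23, -1],
  [0, 0, 0, -30, 0, -29, -1],
])

```text
clock: 6.45
position: [491.0, 103.4, 82.9]
ee_rot: [-0.492, 0.808, 0.167, 0.279]
contact_force: [1.8, 4.3, -5.6]
gripper_width: 29.4
grasp_force: 59.6
```

```bash
python3 - <<'E'
from plan import *
s=st();Rt=R.from_quat(s['ee_rot']);z=Rt.as_matrix()[:,2];p=np.array(s['position'])-44*z
v=p-np.r_[AX,0];print('grasp pt',p,'q',PHI0-np.arctan2(v[1],v[0]),'r',np.hypot(*v[:2]),'a',np.arcsin((p[2]-76.2)/135))
E
```

```text
t 6.45 j [ 0.07  0.28 -0.42 -0.93 -0.72  0.13] pos [491.  103.4  82.9] F [ 1.8  4.3 -5.6] w 29.411932633181323 59.569973945617676
grasp pt [478.41468984  79.43593059 117.62625396] q 0.6980746461604734 r 177.66382330850072 a 0.3118932985809772
```

```bash
cat >>plan.py <<'E'
def grasp(s,off=None):
    Rt=R.from_quat(s['ee_rot']);p=np.array(s['position'])-44*Rt.as_matrix()[:,2];v=p-np.r_[AX,0]
    q=PHI0-np.arctan2(v[1],v[0]);r=np.hypot(*v[:2]);a=np.arcsin((p[2]-76.2)/135);print('q %.3f r %.1f a %.3f rerr %.1f'%(q,r,a,r-50-135*np.cos(a)));return q,r,a
def path(qs,As,s=None):
    s=s or read_state();q,r,a=grasp(s);R0=R.from_quat(s['ee_rot']);p0=np.array(s['position'])
    ax=np.r_[AX,0]
    for qq,aa in zip(qs,As):
        W=R.from_euler('z',-(qq-q));u=np.array([np.cos(PHI0-q),np.sin(PHI0-q),0])
        p=p0+u*135*(np.cos(aa)-np.cos(a))+[0,0,135*(np.sin(aa)-np.sin(a))]
        p=ax+W.apply(p-ax);rv=(R0.inv()*W*R0).as_rotvec();sh=R0.inv().apply(p-p0);print(qq,np.r_[rv.round(3),sh.round(1)].tolist())
E
python3 - <<'E'
from plan import *
path([.698,.63,.56,.48,.4],[.38]*5)
E
```

```text
q 0.698 r 177.7 a 0.312 rerr -0.8
0.698 [-0.0, -0.0, -0.0, -7.8, -0.0, -4.9]
0.63 [-0.042, -0.0, -0.054, -8.0, -10.1, -4.7]
0.56 [-0.085, -0.001, -0.109, -8.8, -20.3, -4.0]
0.48 [-0.134, -0.001, -0.172, -10.4, -32.0, -2.7]
0.4 [-0.183, -0.001, -0.235, -12.8, -43.4, -0.8]
```

Emit:
carry_out([
  [0, 0, 0, -7.8, 0, -4.9, -1],
  [-0.042, 0, -0.054, -8, -10, -4.7, -1],
  [-0.085, 0, -0.109, -8.8, -20.3, -4, -1],
  [-0.134, 0, -0.172, -10.4, -32, -2.7, -1],
  [-0.183, 0, -0.235, -12.8, -43.4, -0.8, -1],
])

```text
clock: 7.08
position: [534.4, 91.3, 91.5]
ee_rot: [-0.607, 0.725, 0.206, 0.25]
contact_force: [0.2, 3.0, -4.8]
gripper_width: 29.2
grasp_force: 59.8
```

```bash
python3 - <<'E'
from plan import *
s=st();path([.35,.29,.23,.17,.11],[.38]*5,s)
E
```

```text
t 7.075 j [ 0.02  0.4  -0.22 -0.81 -0.98  0.28] pos [534.4  91.3  91.5] F [ 0.2  3.  -4.8] w 29.168710396333378 59.83153760433197
q 0.396 r 175.0 a 0.380 rerr -0.4
0.35 [-0.028, -0.0, -0.036, -0.2, -6.8, 0.1]
0.29 [-0.065, -0.0, -0.084, -0.7, -15.7, 0.5]
0.23 [-0.102, -0.001, -0.131, -1.6, -24.5, 1.3]
0.17 [-0.139, -0.001, -0.179, -3.0, -33.2, 2.4]
0.11 [-0.175, -0.001, -0.226, -4.7, -41.8, 3.8]
```

Emit:
carry_out([
  [-0.028, 0, -0.036, -0.2, -6.8, 0.1, -1],
  [-0.065, 0, -0.084, -0.7, -15.7, 0.5, -1],
  [-0.102, 0, -0.131, -1.6, -24.5, 1.3, -1],
  [-0.139, 0, -0.179, -3, -33.2, 2.4, -1],
  [-0.175, 0, -0.226, -4.7, -41.8, 3.8, -1],
])

```text
clock: 7.7
position: [575.2, 89.3, 90.9]
ee_rot: [0.704, -0.632, -0.24, -0.217]
contact_force: [-1.4, 0.1, -3.3]
gripper_width: 29.5
grasp_force: 59.9
```

```bash
python3 - <<'E'
from plan import *
s=st();path([.08,.05,.02,.0,-.01],[.38]*5,s)
E
```

```text
t 7.7 j [ 0.03  0.53 -0.01 -0.71 -1.2   0.41] pos [575.2  89.3  90.9] F [-1.4  0.1 -3.3] w 29.46151050021752 59.91483986377716
q 0.118 r 175.4 a 0.375 rerr -0.2
0.08 [-0.023, -0.0, -0.03, -0.6, -5.6, -0.3]
0.05 [-0.042, -0.0, -0.054, -0.7, -10.1, -0.1]
0.02 [-0.06, -0.0, -0.077, -1.0, -14.5, 0.1]
0.0 [-0.072, -0.0, -0.093, -1.2, -17.4, 0.3]
-0.01 [-0.078, -0.0, -0.101, -1.3, -18.9, 0.4]
```

Emit:
carry_out([
  [-0.023, 0, -0.03, -0.6, -5.6, -0.3, -1],
  [-0.042, 0, -0.054, -0.7, -10.1, -0.1, -1],
  [-0.06, 0, -0.077, -1, -14.5, 0, -1],
  [-0.072, 0, -0.093, -1.2, -17.4, 0.3, -1],
  [-0.072, 0, -0.093, -1.2, -17.4, 0.3, -1],
])

```text
clock: 8.32
position: [593.7, 92.5, 91.6]
ee_rot: [0.74, -0.59, -0.251, -0.203]
contact_force: [0.0, -1.4, -3.4]
gripper_width: 29.3
grasp_force: 60.0
```

```bash
python3 - <<'E'
from plan import *
s=st();q,_,_=grasp(s);ph=PHI0-q;F=s['contact_force'];print('tang F (ccw+)',-F[0]*np.sin(ph)+F[1]*np.cos(ph))
g=get_image('wrist');cv2.imwrite('pics/w5.png',g['color'])
path([q]*4,[.28,.18,.08,0],s)
E
```

```text
t 8.325 j [ 0.04  0.58  0.08 -0.68 -1.28  0.45] pos [593.7  92.5  91.6] F [ 0.  -1.4 -3.4] w 29.266247342579753 59.99821364879608
q -0.007 r 175.2 a 0.381 rerr -0.1
tang F (ccw+) -0.28645074198175074
q -0.007 r 175.2 a 0.381 rerr -0.1
-0.006682517548528333 [0.0, 0.0, 0.0, 11.4, 0.1, 7.5]
-0.006682517548528333 [0.0, 0.0, 0.0, 21.9, 0.1, 16.0]
-0.006682517548528333 [0.0, 0.0, 0.0, 31.4, 0.2, 25.5]
-0.006682517548528333 [0.0, 0.0, 0.0, 38.4, 0.2, 33.8]
```

View pics/w5.png

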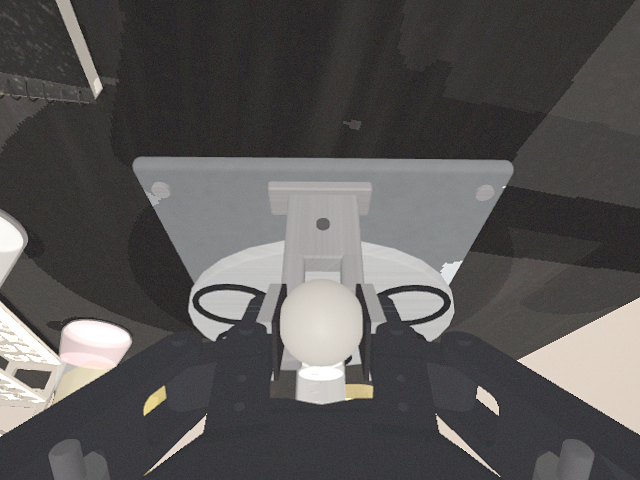

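Emit:
carry_out([
  [0, 0, 0, 7, 0, 4.5, -1],
  [0, 0, 0, 14, 0, 9.5, -1],
  [0, 0, 0, 21, 0, 15.2, -1],
  [0, 0, 0, 28, 0, 21.8, -1],
  [0, 0, 0, 34, 0, 28.5, -1],
])

```text
clock: 9.0
position: [596.3, 81.4, 47.6]
ee_rot: [0.74, -0.59, -0.25, -0.203]
contact_force: [0.5, -6.0, 0.6]
gripper_width: 29.4
grasp_force: 61.5
```

```bash
python3 - <<'E'
from plan import *
s=st();grasp(s);path([0,0],[.03,0],s)
E
```

```text
t 9.0 j [ 0.02  0.64  0.06 -0.69 -1.23  0.52] pos [596.3  81.4  47.6] F [ 0.5 -6.   0.6] w 29.3663358221361 61.54640078544617
q -0.007 r 186.4 a 0.046 rerr 1.6
q -0.007 r 186.4 a 0.046 rerr 1.6
0 [0.004, 0.0, 0.005, 1.4, 1.1, 1.7]
0 [0.004, 0.0, 0.005, 3.9, 1.1, 4.9]
```

Emit:
carry_out([
  [0, 0, 0, 1.5, 0.3, 3, -1],
  [0, 0, 0, 2.5, 0.5, 4, -1],
  [0, 0, 0, 2.5, 0.5, 4, 0],
  [0, 0, 0, 2.5, 0.5, 4, 1],
  [0, 0, 0, 2.5, 0.5, 4, 1],
])

```text
clock: 9.62
position: [595.1, 84.2, 43.7]
ee_rot: [0.74, -0.59, -0.251, -0.203]
contact_force: [-0.0, -0.0, 0.0]
gripper_width: 76.9
grasp_force: 0.0
```

Emit:
carry_out([
  [0, 0, 0, 0, 0, 0, 1],
  [0, 0, 0, 0, 0, -20, 1],
  [0, 0, 0, 0, 0, -50, 1],
  [0, 0, 0, 0, 0, -90, 1],
  [0, 0, 0, 0, 0, -130, 1],
])

```text
clock: 10.25
position: [612.6, 4.4, 148.8]
ee_rot: [0.74, -0.59, -0.25, -0.203]
contact_force: [0.6, -0.6, 0.2]
gripper_width: 85.5
grasp_force: 0.0
```

```bash
python3 - <<'E'
from plan import *
s=st();g=get_image('wrist');T=get_image('top');S=get_image('scene');cv2.imwrite('pics/w6.png',np.hstack([g['color'][120:420,170:470],cv2.resize(S['color'][170:270,290:390],(300,300))]))
print('pred knob',project(g,knob(0,0))-[170,120],'lifted .05',project(g,knob(0,0.05))-[170,120])
E
```

```text
t 10.25 j [-0.08  0.57  0.21 -0.63 -1.46  0.46] pos [612.6   4.4 148.8] F [ 0.6 -0.6  0.2] w 85.52732349188584 0.0
pred knob [[152.11754528 113.20879766]] lifted .05 [[152.09618503 120.67812687]]
```

View pics/w6.png

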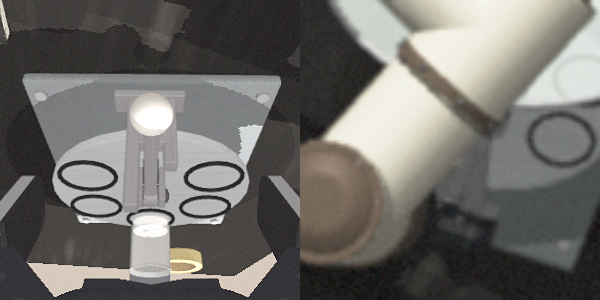

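The wrist view shows the knob at crop (152,114). That matches the bar-down, station-zero prediction of (152,113), with the bar between the cheeks and the gripper clear.

```bash
python3 -c "
from bench import *
print(job_done())"
```

```text
the job is handed in; nothing more can be done
None
```

The job is handed in: the last wrist picture shows the table at the station with the bar fully down in the notch, the gripper was open and clear, no push on the cover showed in the wrist force readings, and the arm's path kept away from the bottle and timer.

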